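Take the stirring paddle out of the utensil steriliser

TASK

Switch the utensil steriliser off first: turn its selector knob to the round off mark, where it clicks. Then take out the long wooden stirring paddle: the cover only slides half open, so bring it out at a slant, handle end first, without levering it hard against the cover or disturbing the jar, the sauce bottle or the plates. Finish still holding the paddle in the gripper, motionless, all of it up in the air at least 50 mm above the steriliser's rim and touching nothing else.

Things in the scene. Friction and masses are not known exactly. Their poses are not given: they have to be found in the camera images.
- steriliser: Fixed stainless steel utensil steriliser: open-topped box 350 mm (its x) by 540 mm (its y), rim 165 mm above the work surface. Origin: centre of its underside, on the work surface, z up. Walls 20 mm thick: the well inside spans x -155 to 155, y -250 to 250 mm, floor at z 30. A grey lamp hood with the selector knob sits on the +y end (y 130 to 270), its top at z 205 mm.
- opening (a point): Centre of the open part of the steriliser's top, at rim height (x 0, y -115, z 165 mm in the steriliser, same axes). The opening is 270 mm along y (from -250 to 20) and 310 mm along x; a 5 mm wide cover track runs along each long wall at z 149 to 153 mm. Beyond y 20 the well is covered.
- rack_mid (a point): Point at x 0, y -115, z 65 mm in the steriliser (same axes), level with the top of the rack inside. The rack is four 8 mm round bars along x at y -170, -60, 50 and 160 mm of the steriliser, 27 mm clear above the well's floor; fingers can reach down between two bars, beside the handle.
- cover: The clear sliding cover over y 20 to 250 mm of the steriliser, pushed back to its stop; it does not move. Origin on the work surface, 10 mm to +y of the steriliser's origin, same axes. Metal strip along its edge at the opening: underside z 153, top z 165 mm, with a small pull lip to z 173 mm. The clear pane is z 156 to 162 mm.
- cover_edge (a point): Middle of the lower corner of the cover's metal edge: x 0, y 20, z 153 mm in the steriliser, same axes. The opening is on its -y side.
- end_rim (a point): Middle of the top of the steriliser's -y end wall (20 mm thick): x 0, y -260, z 165 mm in the steriliser, same axes. The handle comes out over it.
- selector_grip (a point): Grip point of the black selector knob on the hood, on its upright axis: x -60, y 200, z 242 mm in the steriliser. Bar handle 42 mm long, 14 mm wide, rising 30 mm above a disc of 44 mm diameter; bar top z 249, disc top z 219 mm. The point turns with the knob: the bar lies along its x axis, its pointer (white line on the bar's top) on the -x side.
- selector (a joint): Selector angle in rad, growing clockwise seen from above, limits 0 and 1.4. Three spring detents, into which it clicks from within 0.2 rad: 0 off (pointer at the round mark, nearest the opening), 0.7 drying (one bar, pointer straight to -x of the steriliser), 1.4 sterilising (two bars). Starts in one of the latter two. Passing from one to the next takes under 0.15 N m.
- paddle_mid (a point): Centre of the loose wooden stirring paddle, 440 mm long, 0.11 to 0.18 kg, lying flat on the rack, handle half under the opening, blade half under the cover. x runs along it to the handle end, z up. Handle 22 mm wide (y), 18 mm thick, from x -115 to 220. Oval blade 70 mm wide, 10 mm thick, x -220 to -90, undersides level. Point 9 mm above the underside. Mass centre about x -45 mm.
- handle_end (a point): End of the paddle's handle (x 220 mm from paddle_mid), on the handle's axis. Axes as paddle_mid.
- blade_end (a point): Rounded end of the paddle's blade (x -220 mm from paddle_mid), mid-thickness, 5 mm above the underside. Axes as paddle_mid.
- jar: Bystander: a brown glass jar with a blue lid, 90 mm diameter, 135 mm high, standing to the right (-y) of the steriliser. Origin: centre of its underside.
- sauce: Bystander: a red sauce bottle, 56 mm diameter, 170 mm high, standing to the right (-y) of the steriliser. Origin: centre of its underside.
- plate_stack: Bystander: a stack of white plates, 190 mm diameter, 72 mm high, to the left (+y) of the steriliser. Origin: centre of its underside.

How it is judged (in metres and radians):
On the way, in this order (a step that is already met when the one before it is completed fails the run):
1. the selector is turned to off (value of joint selector below 0.12 rad), for 0.3 s.
2. the paddle is slanted: its handle end is up out of the opening while its blade is still down in the well (height (world z) of handle_end above 0.185 m and height (world z) of blade_end below 0.15 m and contact force between the fingers and paddle above 0.5 N), for 0.05 s.
At the end, for the whole second after the job is handed in: The selector is at off (within 0.12 rad); the paddle is held between the fingers, at rest (under 50 mm/s), both its ends and its middle at least 50 mm above the steriliser's rim (215 mm above the work surface), touching neither the steriliser nor a bystander (value of joint selector below 0.12 rad and height (world z) of each of handle_end, blade_end, paddle_mid above 0.215 m and contact force between the fingers and paddle above 1 N and contact force between paddle and steriliser below 0.2 N and contact force between paddle and jar below 0.2 N and contact force between paddle and sauce below 0.2 N and contact force between paddle and plate_stack below 0.2 N and linear speed of paddle below 0.05 m/s); the arm keeps its last pose, push and grip.
It fails at once if the paddle is moved by more than 40 mm while the steriliser is still on (value of joint selector above 0.3 rad and distance of paddle_mid from where it was at the start of the episode above 0.04 m).
It fails at once if the paddle is levered against the cover with more than 25 N (contact force between paddle and cover above 25 N).
It fails at once if the jar, the sauce bottle or the plates are moved by more than 40 mm (distance of any of jar, sauce, plate_stack from where it was at the start of the episode above 0.04 m).
It also fails if it takes over 61 s, if anything falls off the work surface, if the arm or the gripper's body presses on something with over 40 N, if the wrist force passes 120 N, or if a joint passes its speed limit or range.

ROBOT

A 7-joint arm with a two-finger parallel gripper is mounted at the origin on the work surface. World frame = base frame: x ahead of the robot, y to its left, z up, the work surface at z = 0. Lengths are in m, angles in degrees, forces in N, time in s.
With the tool pointing down it reaches from about 0.425 to 0.875 m from the base axis. Payload 4.7 kg.
Tool frame: the origin (TCP) lies at the very end of the fingers, on their centre line; the grasp point (between the pads) lies 19 mm behind it; z points along the fingers, y is the direction in which the jaws open and shut (so a half turn about z gives the same grasp; the last joint's range is limited). The gripper opens to 87 mm and grips with 3 to 60 N. Pads are 19 mm wide; open, the fingers measure 117 mm over their backs; the gripper's body (75 mm by 190 mm) begins 51 mm behind the grasp point.
Start: joints at [73.344, 18.392, -4.016, 83.108, 1.295, 78.541, -3.26], TCP at [0.195, -0.62, 0.223] pointing down, gripper open.
Joint ranges: [-163.93, 163.93], [-17.29, 119.83], [-79.2, 71.16], [3.27, 140.29], [-89.18, 269.18], [5.43, 117.66], [-154.24, 154.24]. Speed limits (degrees/s): [147.25, 147.25, 180, 180, 180, 180, 180].

INTERFACE

Orientations are given as [roll, pitch, yaw] about the fixed x, y, z axes, in that order (R = Rz(yaw) Ry(pitch) Rx(roll)).
In Python, from cell import sensors, imaging, ticket gives the robot as it stands.
- The arm moves only by the tool carry_out, never from a script. Its argument "plan" is a list of rows, each an object of numbers: "fingers": the closure, from -1 (fully open) to 1 (shut); "dx", "dy", "dz": the shift along the tool's x, y, z normalised to -1 to 1, where 1 is 0.03 m; "rx", "ry", "rz": the turn, a rotation vector about the tool's x, y, z normalised to -1 to 1, where 1 is 10 degrees. A call has 1 to 12 rows; each row shifts and turns the commanded pose from where the row before left it, along the tool's axes as they then stand; what a row does not reach is not made up. A row lasts 1/8 s, in which the tool goes at most 62.5 mm and 10.7 degrees, less where a joint would pass 70% of its speed; a pose out of reach is approached as far as the arm can. A call with a number of a shift or a turn outside -1 to 1 is refused whole. A call with a gripper value outside its range is refused whole. The fingers move at their own pace and stop on an object; "force" is the grip in N (left out, the last holds). Time passes only in rows, so rows that do not move let the fingers close. It gives the time, the measured TCP pose, the force and the opening at its end, in the units of the state.
- sensors.get_obs(): the state, without advancing time (a new reading comes with each control period).
- imaging.read_camera(name): name is "scene" or "top" or "wrist"; returns a dict with "color" (480x640x3 uint8, red, green, blue), "mtx" (3x3 intrinsics, pixels), "extrinsics" (4x4, takes a point from world to camera coordinates); the wrist camera has in their place "tool_from_camera" (4x4, takes a point from camera to tool coordinates, whose origin is the TCP and whose axes are the flange's). Camera axes: x right, y down, z forward; pixel columns grow to the right and rows downward; lengths in m; the calibration is good to about 2 mm. A picture is of the moment at which its call begins: read the wrist's pose just before it. There is no depth.
- ticket.sign_off(): hands the job in, once; it reports no verdict.
The state is a dict: "time_s": time; "qpos": joint angles; "joint_velocities": joint speeds; "effort": joint torques, N m; "tool_pos": TCP position; "tool_rot": TCP orientation; "force": force on the tool from outside, world axes, zero at the start; "wrist_torque": the same for the moment, N m; "grip_width": finger opening in m.
Only numpy, scipy, OpenCV 4.12 (cv2) and the standard library are available. Lean on these libraries where they do the work, as an engineer would, in place of code of your own. Each camera call takes 0.05 s, during which the arm holds its last target.

## Working session

There is one attempt and no reset: what is moved stays moved. The work goes in short steps, Python scripts to look and compute and a tool call to move; the robot and the scene stay as the last step left them, time stands still between calls to the robot, and variables do not carry over. Pictures are saved under pics/ and viewed, and the job is handed in when it is done.

Besides the shell and the picture viewer there is one more tool, called after "Call:" by a JSON object that holds its "api" and its "payload". carry_out: Moves the arm, as the interface text tells. Scaled input: -1 to 1 covers 0.03 m each way for a shift and 10 degrees each way for a turn. Its arguments: {"type":"object","properties":{"plan":{"type":"array"},"force":{"type":"number"}},"required":["plan"]}

```bash
mkdir -p pics; ls; python3 - <<'E'
from cell import sensors, imaging
import cv2
print(sensors.get_obs())
for n in ["scene","top","wrist"]:
    c=imaging.read_camera(n); cv2.imwrite(f"pics/{n}0.png",c["color"][:,:,::-1])
    print(n,c["mtx"],c.get("extrinsics",c.get("tool_from_camera")))
E
```

```text
pics
{'time_s': 0.0, 'qpos': array([73.34565335, 18.43961839, -4.01469356, 83.17440875,  1.29509761,
       78.54011922, -3.25942491]), 'joint_velocities': array([-0.01239241,  0.0611118 , -0.0809944 , -0.09543084, -0.0522162 ,
        0.05125125,  0.05187323]), 'effort': array([-2.56625881e-04, -4.91290569e+01, -4.04761825e-01, -3.12536860e+01,
       -6.42733625e-02,  4.35307575e-02,  1.66565633e-04]), 'tool_pos': array([ 0.19482825, -0.61954184,  0.22145938]), 'tool_rot': array([-1.79891097e+02,  6.05099129e-03,  1.74638906e+01]), 'force': array([ 0.18996959, -0.14333004, -0.6699651 ]), 'wrist_torque': array([-0.00563465, -0.02403235,  0.01931863]), 'grip_width': 0.08693605968729155}
scene [[441.06751045   0.         324.857932  ]
 [  0.         441.06751045 242.37296027]
 [  0.           0.           1.        ]] [[-0.91761737 -0.39737217 -0.00858577  0.47947136]
 [-0.3543261   0.82762033 -0.43531324  0.24136981]
 [ 0.18008712 -0.39640883 -0.90023812  1.33561545]
 [ 0.          0.          0.          1.        ]]
top [[540.26849221   0.         308.17530951]
 [  0.         540.26849221 249.65042327]
 [  0.           0.           1.        ]] [[ 0.02199944 -0.99969113 -0.01156175  0.03953044]
 [-0.99408666 -0.02064313 -0.1066094   0.54883004]
 [ 0.1063378   0.01383873 -0.99423376  1.38087174]
 [ 0.          0.          0.          1.        ]]
wrist [[383.1188711    0.         319.2629855 ]
 [  0.         383.1188711  242.09546401]
 [  0.           0.           1.        ]] [[ 2.44465153e-04 -9.59567182e-01 -2.81479596e-01  7.76514771e-02]
 [ 9.99999597e-01  4.77701122e-04 -7.59988531e-04 -1.10569907e-03]
 [ 8.63723172e-04 -2.81479297e-01  9.59566912e-01 -1.62605931e-01]
 [ 0.00000000e+00  0.00000000e+00  0.00000000e+00  1.00000000e+00]]
```

View pics/scene0.png

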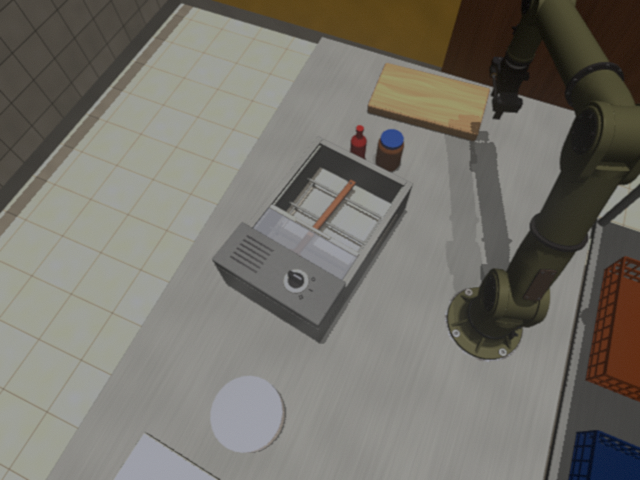

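View pics/top0.png

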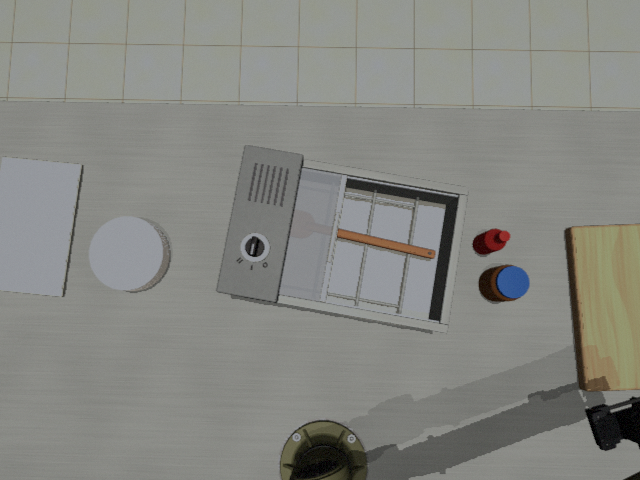

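The scene and top pictures show the steriliser with its hood at top pixels (217–303, 146–302), the knob at about (255,247), the paddle handle from (337,233) to (435,254), the jar at (510,283), the bottle at (495,240) and the plates at (130,253). I'll zoom in next.

```bash
python3 - <<'E'
import cv2
im=cv2.imread("pics/top0.png")
cv2.imwrite("pics/topz.png",cv2.resize(im[135:345,205:475],None,fx=2.9,fy=2.9,interpolation=cv2.INTER_CUBIC)[:600])
cv2.imwrite("pics/knobz.png",cv2.resize(im[220:280,225:285],None,fx=9,fy=9,interpolation=cv2.INTER_CUBIC))
E
```

```text
(no output)
```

View pics/topz.png

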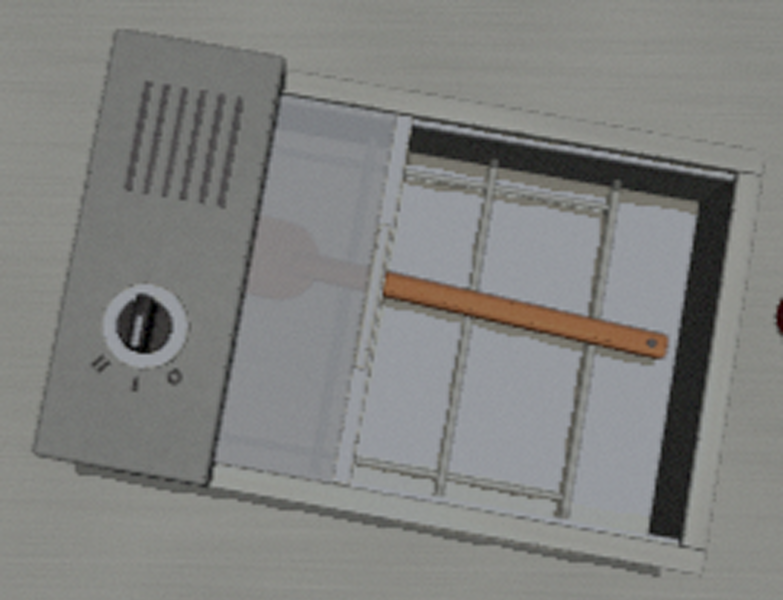

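View pics/knobz.png

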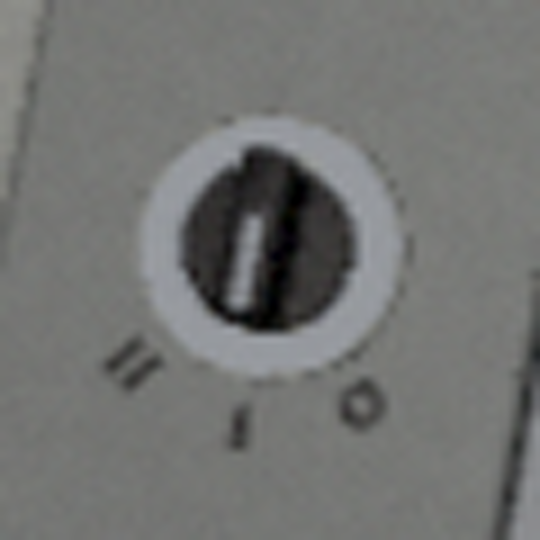

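The close-up shows the pointer at the single bar, so the selector is at 0.7 (drying). The round mark is to the right of it, so off is 40° counterclockwise seen from above.

```bash
cat > h.py <<'E'
import numpy as np, cv2
from cell import sensors, imaging
from scipy.spatial.transform import Rotation as R
cams={}
def cam(n):
    c=imaging.read_camera(n); return c
def cast(c,uv,z):
    K=c["mtx"];E=c["extrinsics"]
    uv=np.atleast_2d(np.array(uv,float)); d=np.c_[(uv-[K[0,2],K[1,2]])/[K[0,0],K[1,1]],np.ones(len(uv))]@E[:3,:3]
    o=-E[:3,:3].T@E[:3,3]; return o+d*((z-o[2])/d[:,2])[:,None]
def proj(c,P):
    P=np.atleast_2d(P)@c["extrinsics"][:3,:3].T+c["extrinsics"][:3,3]; p=P@c["mtx"].T; return p[:,:2]/p[:,2:]
E
python3 - <<'E'
from h import *
c=cam("top"); 
z=lambda l:np.array(l,float)/2.9+[205,135]
A=cast(c,z([(118,30),(285,57),(208,486),(36,455)]),.205)
B=cast(c,z([(762,150),(703,577),(735,173),(683,545)]),.165)
W=np.r_[A,B][:,:2]
L=np.array([[175,270],[175,130],[-175,130],[-175,270],[175,-270],[-175,-270],[155,-250],[-155,-250]])/1000
Lc=L-L.mean(0);Wc=W-W.mean(0);H=Lc.T@Wc
yaw=np.arctan2(H[0,1]-H[1,0],H[0,0]+H[1,1]);Rm=np.array([[np.cos(yaw),-np.sin(yaw)],[np.sin(yaw),np.cos(yaw)]])
t=W.mean(0)-Rm@L.mean(0);print("yaw",np.degrees(yaw),"t",t);print((L@Rm.T+t-W)*1000)
# knob marker
print("knob pred",Rm@[-.06,.2]+t, "disc centre",cast(c,[225+270/9,220+248/9],.219))
# handle by colour
im=c["color"];hsv=cv2.cvtColor(im,cv2.COLOR_RGB2HSV)
m=cv2.inRange(hsv,(5,100,80),(18,255,255));m[:, :300]=0;m[:,460:]=0;m[:200]=0;m[300:]=0
cs,_=cv2.findContours(m,0,2);k=max(cs,key=cv2.contourArea);print(cv2.minAreaRect(k),cv2.boundingRect(k))
pts=k[:,0,:];P=cast(c,pts,.065+.018)[:,:2]
Pl=(P-t)@Rm;u,s,vt=np.linalg.svd(Pl-Pl.mean(0));d=vt[0]*(-np.sign(vt[0][1]))
r=cv2.minAreaRect((P*1000).astype(np.float32));print("rect",r)
pr=(P-P.mean(0))@(Rm@d); print("dir world deg",np.degrees(np.arctan2(*(Rm@d)[::-1])))
ctr=np.array(r[0])/1000; dw=Rm@d
e=ctr+dw*((P-ctr)@dw).max(); print("handle end",e,"local",(e-t)@Rm,"mid",e-.22*dw,"mid local",(e-.22*dw-t)@Rm,"dir",dw)
# bystanders
for nm,lo,hi,zz in (("jar",(105,150,60),(125,255,255),.135),("sauce",(170,150,60),(180,255,255),.17),):
    m=cv2.inRange(hsv,lo,hi);cs,_=cv2.findContours(m,0,2);k=max(cs,key=cv2.contourArea);(cc,rr)=cv2.minEnclosingCircle(k);print(nm,cc,rr,cast(c,cc,zz))
np.savez("st.npz",yaw=yaw,t=t,R=Rm)
E
```

```text
yaw -8.701801012428271 t [ 0.55889914 -0.03719805]
[[ 1.7219143   3.09716933]
 [ 0.31376286 -0.2845469 ]
 [-1.6501144   0.4898742 ]
 [-1.65576544  3.52897765]
 [-0.81432569 -3.49177783]
 [ 1.08391583 -0.67860845]
 [ 2.07416645 -2.92532994]
 [-1.07355391  0.26424193]]
knob pred [0.52984817 0.16957729] disc centre [[0.52986546 0.16896334 0.219     ]]
((385.59893798828125, 243.2457275390625), (99.16024017333984, 7.954946517944336), 12.938055992126465) (337, 229, 98, 29)
rect ((562.4175415039062, -143.0602569580078), (247.8815460205078, 20.127904891967773), 78.11029815673828)
dir world deg -101.64666376940575
handle end [ 0.53739639 -0.26445177] local [ 0.01312641 -0.22789102] mid [ 0.58180904 -0.04898131] mid local [ 0.02442889 -0.00818155] dir [-0.20187566 -0.97941116]
jar (512.2325439453125, 281.593017578125) 16.131441116333008 [[ 0.46998287 -0.43926161  0.135     ]]
sauce (501.1666564941406, 242.8333282470703) 1.178614854812622 [[ 0.55828419 -0.4023851   0.17      ]]
```

Estimates so far:
- **Steriliser:** yaw −8.7° at (0.559, −0.037).
- **Knob:** (0.530, 0.169).
- **Handle end:** (0.537, −0.264), with the handle direction at −101.6°.

I'll go up, turn, and move over the knob.

Call:
{"api": "carry_out", "payload": {"plan": [{"fingers": -1, "dz": -1, "rz": 1}, {"fingers": -1, "dz": -1, "rz": 1}, {"fingers": -1, "dz": -1, "rz": 0.6}, {"fingers": -1, "dx": 1, "dy": -1}, {"fingers": -1, "dx": 1, "dy": -1}, {"fingers": -1, "dx": 1, "dy": -1}, {"fingers": -1, "dx": 1, "dy": -1}, {"fingers": -1, "dx": 1, "dy": -1}, {"fingers": -1, "dx": 1, "dy": -1}, {"fingers": -1, "dx": 1, "dy": -1}, {"fingers": -1, "dy": -1}, {"fingers": -1, "dy": -1}], "force": 30}}

```text
validation failed for argument at $.pl...
```

Call:
{"api": "carry_out", "payload": {"plan": [{"fingers": -1, "dy": -1}, {"fingers": -1, "dy": -1}, {"fingers": -1, "dy": -1}, {"fingers": -1, "dy": -1}, {"fingers": -1, "dy": -1}, {"fingers": -1, "dy": -1}, {"fingers": -1, "dy": -1}, {"fingers": -1, "dy": -1}, {"fingers": -1, "dy": -1}, {"fingers": -1, "dy": -1}, {"fingers": -1, "dy": -1}, {"fingers": -1, "dy": -1}]}}

```text
validation failed for argument at $.pl...
```

Call:
{"api": "carry_out", "payload": {"plan": [{"fingers": -1, "dx": 0, "dy": 0, "dz": -1, "rx": 0, "ry": 0, "rz": 1}, {"fingers": -1, "dx": 0, "dy": 0, "dz": -1, "rx": 0, "ry": 0, "rz": 1}, {"fingers": -1, "dx": 0, "dy": 0, "dz": -1, "rx": 0, "ry": 0, "rz": 0.6}], "force": 30}}

```text
time_s: 0.57
tool_pos: [0.195, -0.6199, 0.3132]
tool_rot: [-180.0, 0.0, -8.8]
force: [0.6, -0.1, -0.5]
grip_width: 0.087
```

All keys have to be given.

Call:
{"api": "carry_out", "payload": {"plan": [{"fingers": -1, "dx": 1, "dy": -1, "dz": 0, "rx": 0, "ry": 0, "rz": 0}, {"fingers": -1, "dx": 1, "dy": -1, "dz": 0, "rx": 0, "ry": 0, "rz": 0}, {"fingers": -1, "dx": 1, "dy": -1, "dz": 0, "rx": 0, "ry": 0, "rz": 0}, {"fingers": -1, "dx": 1, "dy": -1, "dz": 0, "rx": 0, "ry": 0, "rz": 0}, {"fingers": -1, "dx": 1, "dy": -1, "dz": 0, "rx": 0, "ry": 0, "rz": 0}, {"fingers": -1, "dx": 1, "dy": -1, "dz": 0, "rx": 0, "ry": 0, "rz": 0}, {"fingers": -1, "dx": 1, "dy": -1, "dz": 0, "rx": 0, "ry": 0, "rz": 0}, {"fingers": -1, "dx": 0, "dy": -1, "dz": 0, "rx": 0, "ry": 0, "rz": 0}, {"fingers": -1, "dx": 0, "dy": -1, "dz": 0, "rx": 0, "ry": 0, "rz": 0}, {"fingers": -1, "dx": 0, "dy": -1, "dz": 0, "rx": 0, "ry": 0, "rz": 0}, {"fingers": -1, "dx": 0, "dy": -1, "dz": 0, "rx": 0, "ry": 0, "rz": 0}, {"fingers": -1, "dx": 0, "dy": -1, "dz": 0, "rx": 0, "ry": 0, "rz": 0}]}}

```text
time_s: 2.08
tool_pos: [0.4561, -0.2941, 0.3124]
tool_rot: [180.0, 0.0, -8.5]
force: [-0.2, 0.5, -0.1]
grip_width: 0.0872
```

Call:
{"api": "carry_out", "payload": {"plan": [{"fingers": -1, "dx": 0, "dy": -1, "dz": 0, "rx": 0, "ry": 0, "rz": 0}, {"fingers": -1, "dx": 0, "dy": -1, "dz": 0, "rx": 0, "ry": 0, "rz": 0}, {"fingers": -1, "dx": 0, "dy": -1, "dz": 0, "rx": 0, "ry": 0, "rz": 0}, {"fingers": -1, "dx": 0, "dy": -1, "dz": 0, "rx": 0, "ry": 0, "rz": 0}, {"fingers": -1, "dx": 0, "dy": -1, "dz": 0, "rx": 0, "ry": 0, "rz": 0}, {"fingers": -1, "dx": 0, "dy": -1, "dz": 0, "rx": 0, "ry": 0, "rz": 0}, {"fingers": -1, "dx": 0, "dy": -1, "dz": 0, "rx": 0, "ry": 0, "rz": 0}, {"fingers": -1, "dx": 0, "dy": -1, "dz": 0, "rx": 0, "ry": 0, "rz": 0}, {"fingers": -1, "dx": 0, "dy": -1, "dz": 0, "rx": 0, "ry": 0, "rz": 0}, {"fingers": -1, "dx": 0, "dy": -1, "dz": 0, "rx": 0, "ry": 0, "rz": 0}, {"fingers": -1, "dx": 0, "dy": -1, "dz": 0, "rx": 0, "ry": 0, "rz": 0}, {"fingers": -1, "dx": 0, "dy": -1, "dz": 0, "rx": 0, "ry": 0, "rz": 0}]}}

```text
time_s: 3.58
tool_pos: [0.5095, 0.0617, 0.3124]
tool_rot: [180.0, 0.0, -8.5]
force: [0.6, -0.4, -0.1]
grip_width: 0.0876
```

```bash
python3 - <<'E'
from h import *
o=sensors.get_obs();print(o["time_s"],o["tool_pos"],o["tool_rot"],o["qpos"].round(1))
c=cam("wrist");cv2.imwrite("pics/w1.png",c["color"][:,:,::-1])
E
```

```text
3.575 [0.50949445 0.06170414 0.31243277] [ 1.79981773e+02  2.05254251e-03 -8.54362635e+00] [  25.2    1.4  -35.5   92.8    0.9   86.  -108.9]
```

View pics/w1.png

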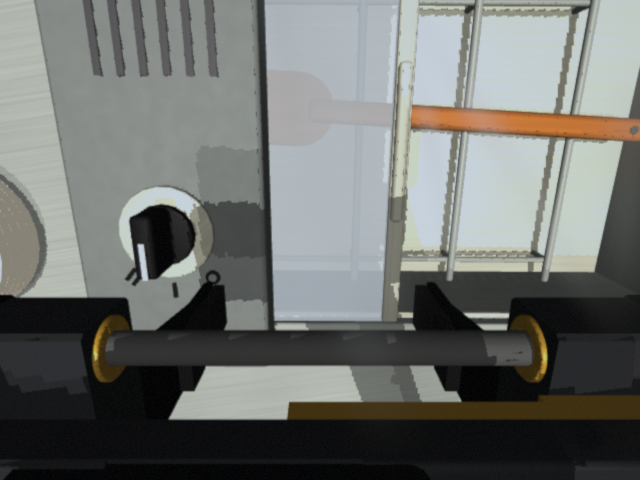

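The wrist view shows the white disc centred at about (166,231), the white pointer line from (141,244) to (145,280), and the handle from (412,118) to (640,130). I'll measure knob and paddle from it.

```bash
cat >> h.py <<'E'
def wcam(c,o):
    T=np.eye(4);T[:3,:3]=R.from_euler("xyz",o["tool_rot"],degrees=True).as_matrix();T[:3,3]=o["tool_pos"]
    W=T@c["tool_from_camera"]; d=dict(c); d["extrinsics"]=np.linalg.inv(W); return d
E
python3 - <<'E'
from h import *
o=sensors.get_obs();c=wcam(cam("wrist"),o)
im=cv2.cvtColor(c["color"],cv2.COLOR_RGB2BGR);cv2.imwrite("pics/w1z.png",cv2.resize(im[170:310,90:290],None,fx=4,fy=4,interpolation=cv2.INTER_CUBIC))
print("disc",cast(c,[[166,231]],.219),"line",cast(c,[[141,244],[145,280]],.249))
s=np.load("st.npz");print("pred px disc, bar top",proj(c,[.5298,.1696,.219]),proj(c,[.5298,.1696,.249]))
hsv=cv2.cvtColor(c["color"],cv2.COLOR_RGB2HSV);m=cv2.inRange(hsv,(5,150,120),(18,255,255));m[:, :405]=0;m[200:]=0
ys,xs=np.nonzero(m);
E0=[];E1=[]
for x in range(425,635,10):
    y=ys[xs==x]; E0.append((x,y.min()));E1.append((x,y.max()))
A=cast(c,E0,.083)[:,:2];B=cast(c,E1,.083)[:,:2];M=(A+B)/2
f=np.polyfit(M[:,1],M[:,0],1);print("axis x=%.4f*y+%.4f"%tuple(f),"dir deg",np.degrees(np.arctan2(-1,-f[0])),"x at -.15",np.polyval(f,-.15),"x at -.2645",np.polyval(f,-.2645),"w",np.linalg.norm(A-B,axis=1).mean())
E
```

```text
disc [[0.53441883 0.17227478 0.219     ]] line [[0.53454848 0.17614064 0.249     ]
 [0.51101046 0.18011939 0.249     ]]
pred px disc, bar top [[171.42406968 236.83825671]] [[153.30229543 249.83853102]]Traceback (most recent call last):
  File "<stdin>", line 10, in <module>
    return umr_minimum(a, axis, None, out, keepdims, initial, where)
ValueError: zero-size array to reduction operation minimum which has no identity
```

View pics/w1z.png

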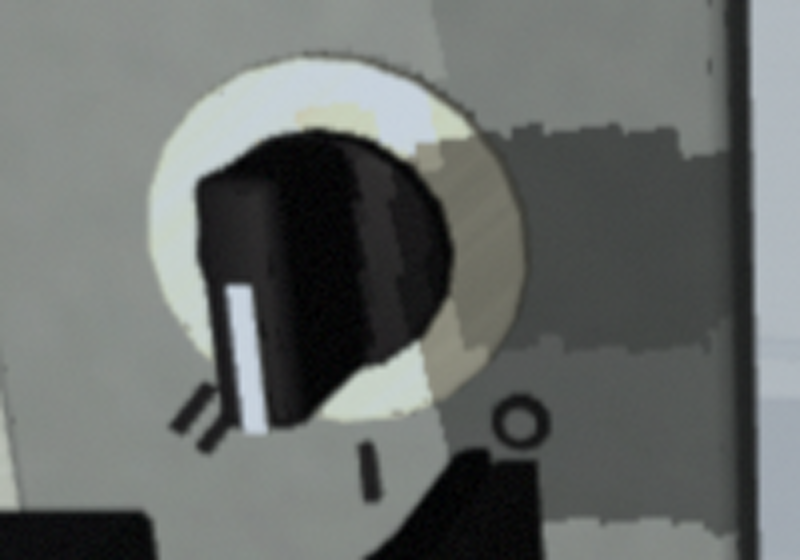

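```bash
python3 - <<'E'
from h import *
o=sensors.get_obs();c=wcam(cam("wrist"),o)
q=np.array([[235,178],[270,425],[252,302]])/4+[90,170];print(cast(c,q,.249))
hsv=cv2.cvtColor(c["color"],cv2.COLOR_RGB2HSV);print(hsv[122,440:640:40])
m=cv2.inRange(hsv,(3,120,100),(20,255,255));m[:, :405]=0;m[200:]=0
ys,xs=np.nonzero(m);print(len(xs),xs.max())
E0=[];E1=[]
for x in range(425,625,10):
    y=ys[xs==x]
    if len(y)==0: continue
    E0.append((x,y.min()));E1.append((x,y.max()+1))
A=cast(c,E0,.083)[:,:2];B=cast(c,E1,.083)[:,:2];M=(A+B)/2
f=np.polyfit(M[:,1],M[:,0],1);print("axis",f,"dir deg",np.degrees(np.arctan2(-1,-f[0])),"x at -.15",np.polyval(f,-.15),"x at -.2645",np.polyval(f,-.2645),"w",np.linalg.norm(A-B,axis=1).mean())
E
```

```text
[[0.5517034  0.16441599 0.249     ]
 [0.51214668 0.16954591 0.249     ]
 [0.53232725 0.16701781 0.249     ]]
[[ 12 161 193]
 [ 11 124 198]
 [ 13 181 200]
 [ 14 185 196]
 [ 13 170 188]]
4516 639
axis [0.21170862 0.59316505] dir deg -101.95350883498338 x at -.15 0.5614087591078974 x at -.2645 0.5371681217218002 w 0.019312600689266157
```

Call:
{"api": "carry_out", "payload": {"plan": [{"fingers": -1, "dx": 0.18, "dy": -1, "dz": 0, "rx": 0, "ry": 0, "rz": 0}, {"fingers": -1, "dx": 0, "dy": -1, "dz": 0, "rx": 0, "ry": 0, "rz": 0}, {"fingers": -1, "dx": 0, "dy": -1, "dz": 0, "rx": 0, "ry": 0, "rz": 0}, {"fingers": -1, "dx": 0, "dy": -0.6, "dz": 0, "rx": 0, "ry": 0, "rz": 0}, {"fingers": -1, "dx": 0, "dy": 0, "dz": 0.9, "rx": 0, "ry": 0, "rz": 0}, {"fingers": -1, "dx": 0, "dy": 0, "dz": 0.9, "rx": 0, "ry": 0, "rz": 0}, {"fingers": -1, "dx": 0, "dy": 0, "dz": 0.7, "rx": 0, "ry": 0, "rz": 0}, {"fingers": -1, "dx": 0, "dy": 0, "dz": 0.38, "rx": 0, "ry": 0, "rz": 0}, {"fingers": -1, "dx": 0, "dy": 0, "dz": 0, "rx": 0, "ry": 0, "rz": 0}]}}

```text
time_s: 4.85
tool_pos: [0.5308, 0.1658, 0.2255]
tool_rot: [179.9, 0.1, -8.6]
force: [0.1, 0.4, 0.2]
grip_width: 0.0874
```

Call:
{"api": "carry_out", "payload": {"plan": [{"fingers": 1, "dx": 0, "dy": 0, "dz": 0, "rx": 0, "ry": 0, "rz": 0}, {"fingers": 1, "dx": 0, "dy": 0, "dz": 0, "rx": 0, "ry": 0, "rz": 0}, {"fingers": 1, "dx": 0, "dy": 0, "dz": 0, "rx": 0, "ry": 0, "rz": 0}, {"fingers": 1, "dx": 0, "dy": 0, "dz": 0, "rx": 0, "ry": 0, "rz": 0}, {"fingers": 1, "dx": 0, "dy": 0, "dz": 0, "rx": 0, "ry": 0, "rz": 0}, {"fingers": 1, "dx": 0, "dy": 0, "dz": 0, "rx": 0, "ry": 0, "rz": 0}], "force": 15}}

```text
time_s: 5.6
tool_pos: [0.531, 0.1668, 0.2261]
tool_rot: [180.0, 0.0, -8.5]
force: [0.1, -0.1, -0.7]
grip_width: 0.0352
```

Call:
{"api": "carry_out", "payload": {"plan": [{"fingers": 1, "dx": 0, "dy": 0, "dz": 0, "rx": 0, "ry": 0, "rz": 0}, {"fingers": 1, "dx": 0, "dy": 0, "dz": 0, "rx": 0, "ry": 0, "rz": 0}, {"fingers": 1, "dx": 0, "dy": 0, "dz": 0, "rx": 0, "ry": 0, "rz": 0}, {"fingers": 1, "dx": 0, "dy": 0, "dz": 0, "rx": 0, "ry": 0, "rz": 0}, {"fingers": 1, "dx": 0, "dy": 0, "dz": 0, "rx": 0, "ry": 0, "rz": 0}]}}

```text
time_s: 6.22
tool_pos: [0.5312, 0.1692, 0.2261]
tool_rot: [-179.8, -0.0, -8.4]
force: [1.6, 5.6, -2.9]
grip_width: 0.0138
```

Call:
{"api": "carry_out", "payload": {"plan": [{"fingers": 1, "dx": 0, "dy": -0.05, "dz": 0, "rx": 0, "ry": 0, "rz": -0.5}, {"fingers": 1, "dx": 0, "dy": 0, "dz": 0, "rx": 0, "ry": 0, "rz": -0.5}, {"fingers": 1, "dx": 0, "dy": 0, "dz": 0, "rx": 0, "ry": 0, "rz": -0.5}, {"fingers": 1, "dx": 0, "dy": 0, "dz": 0, "rx": 0, "ry": 0, "rz": -0.5}, {"fingers": 1, "dx": 0, "dy": 0, "dz": 0, "rx": 0, "ry": 0, "rz": -0.5}, {"fingers": 1, "dx": 0, "dy": 0, "dz": 0, "rx": 0, "ry": 0, "rz": -0.5}, {"fingers": 1, "dx": 0, "dy": 0, "dz": 0, "rx": 0, "ry": 0, "rz": -0.5}, {"fingers": 1, "dx": 0, "dy": 0, "dz": 0, "rx": 0, "ry": 0, "rz": -0.5}, {"fingers": 1, "dx": 0, "dy": 0, "dz": 0, "rx": 0, "ry": 0, "rz": 0}, {"fingers": 1, "dx": 0, "dy": 0, "dz": 0, "rx": 0, "ry": 0, "rz": 0}, {"fingers": 1, "dx": 0, "dy": 0, "dz": 0, "rx": 0, "ry": 0, "rz": 0}]}}

```text
time_s: 7.6
tool_pos: [0.5314, 0.1686, 0.2261]
tool_rot: [-180.0, -0.0, 31.4]
force: [1.3, 2.0, -1.8]
grip_width: 0.0139
```

```bash
python3 - <<'E'
from h import *
o=sensors.get_obs();print(o["force"],o["wrist_torque"],o["tool_rot"],o["qpos"].round(1))
E
```

```text
[ 1.26453229  2.0023411  -1.84029674] [ 0.44094729 -0.44872535 -0.16926824] [-1.79989349e+02 -4.07391266e-02  3.14270291e+01] [ 19.9  11.  -45.2  95.    8.   77.3 -85.1]
```

Call:
{"api": "carry_out", "payload": {"plan": [{"fingers": -1, "dx": 0, "dy": 0, "dz": 0, "rx": 0, "ry": 0, "rz": 0}, {"fingers": -1, "dx": 0, "dy": 0, "dz": 0, "rx": 0, "ry": 0, "rz": 0}, {"fingers": -1, "dx": 0, "dy": 0, "dz": 0, "rx": 0, "ry": 0, "rz": 0}, {"fingers": -1, "dx": 0, "dy": 0, "dz": 0, "rx": 0, "ry": 0, "rz": 0}, {"fingers": -1, "dx": 0, "dy": 0, "dz": -1, "rx": 0, "ry": 0, "rz": 0}, {"fingers": -1, "dx": 0, "dy": 0, "dz": -1, "rx": 0, "ry": 0, "rz": 0}, {"fingers": -1, "dx": 0, "dy": 0, "dz": -1, "rx": 0, "ry": 0, "rz": 0}, {"fingers": -1, "dx": 0, "dy": 0, "dz": -1, "rx": 0, "ry": 0, "rz": -0.9}, {"fingers": -1, "dx": 0, "dy": 0, "dz": 0, "rx": 0, "ry": 0, "rz": -1}, {"fingers": -1, "dx": 0, "dy": 0, "dz": 0, "rx": 0, "ry": 0, "rz": -1}, {"fingers": -1, "dx": 0, "dy": 0, "dz": 0, "rx": 0, "ry": 0, "rz": -1}, {"fingers": -1, "dx": 0, "dy": 0, "dz": 0, "rx": 0, "ry": 0, "rz": -0.78}]}}

```text
time_s: 9.1
tool_pos: [0.5312, 0.1682, 0.3462]
tool_rot: [180.0, 0.0, 78.5]
force: [-1.1, -0.0, -1.3]
grip_width: 0.0869
```

Call:
{"api": "carry_out", "payload": {"plan": [{"fingers": -1, "dx": -1, "dy": 0.4, "dz": 0, "rx": 0, "ry": 0, "rz": 0}, {"fingers": -1, "dx": -1, "dy": 0.4, "dz": 0, "rx": 0, "ry": 0, "rz": 0}, {"fingers": -1, "dx": -1, "dy": 0.4, "dz": 0, "rx": 0, "ry": 0, "rz": 0}, {"fingers": -1, "dx": -1, "dy": 0.4, "dz": 0, "rx": 0, "ry": 0, "rz": 0}, {"fingers": -1, "dx": -1, "dy": 0.4, "dz": 0, "rx": 0, "ry": 0, "rz": 0}, {"fingers": -1, "dx": -1, "dy": 0.4, "dz": 0, "rx": 0, "ry": 0, "rz": 0}, {"fingers": -1, "dx": -1, "dy": 0.4, "dz": 0, "rx": 0, "ry": 0, "rz": 0}, {"fingers": -1, "dx": -1, "dy": 0.3, "dz": 0, "rx": 0, "ry": 0, "rz": 0}, {"fingers": -1, "dx": 0, "dy": 0, "dz": 0, "rx": 0, "ry": 0, "rz": 0}]}}

```text
time_s: 10.22
tool_pos: [0.5733, -0.0894, 0.3455]
tool_rot: [-179.9, 0.1, 77.9]
force: [0.1, -0.3, -1.4]
grip_width: 0.0869
```

```bash
python3 - <<'E'
from h import *
o=sensors.get_obs();print(o["tool_pos"],o["tool_rot"],o["qpos"].round(1))
c=cam("wrist");cv2.imwrite("pics/w2.png",c["color"][:,:,::-1])
t=cam("top")["color"][:,:,::-1];cv2.imwrite("pics/t2.png",t);cv2.imwrite("pics/t2k.png",cv2.resize(t[220:280,225:285],None,fx=7,fy=7,interpolation=cv2.INTER_CUBIC))
E
```

```text
[ 0.57325055 -0.08937637  0.34545338] [-1.79942909e+02  5.79998518e-02  7.79334636e+01] [ 40.2  11.4 -40.2  80.4   7.4  90.9 -11.4]
```

View pics/w2.png

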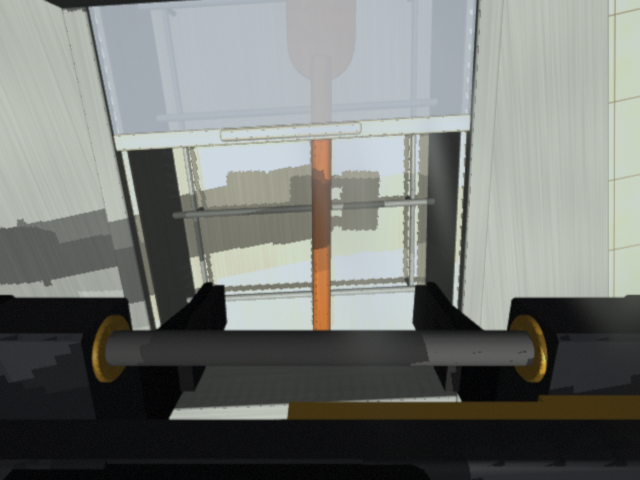

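View pics/t2k.png

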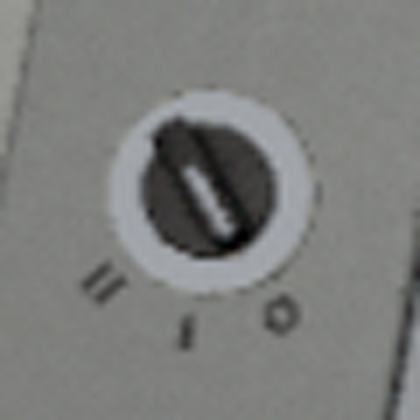

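The knob pointer now aims at the round mark, about 43° round from before. In the wrist view the handle runs nearly straight along column 320. Next I'll measure its offset.

```bash
python3 - <<'E'
from h import *
o=sensors.get_obs();c=wcam(cam("wrist"),o)
hsv=cv2.cvtColor(c["color"],cv2.COLOR_RGB2HSV)
m=cv2.inRange(hsv,(3,100,60),(20,255,255));m[:145]=0;m[325:]=0;m[:,:290]=0;m[:,350:]=0
ys,xs=np.nonzero(m);E0=[];E1=[]
for y in list(range(150,198,8))+list(range(225,325,10)):
    x=xs[ys==y]
    if len(x): E0.append((x.min(),y));E1.append((x.max()+1,y))
A=cast(c,E0,.083)[:,:2];B=cast(c,E1,.083)[:,:2];M=(A+B)/2;print("w",np.linalg.norm(A-B,axis=1).round(4))
f=np.polyfit(M[:,1],M[:,0],1);print(f,"dir",np.degrees(np.arctan2(-1,-f[0])),"x(-.15)",np.polyval(f,-.15))
Rt=R.from_euler("xyz",o["tool_rot"],degrees=True).as_matrix()
P=np.array([np.polyval(f,-.15),-.15,.074]);print("tool delta to pt",Rt.T@(P-o["tool_pos"]))
s=np.load("st.npz");print("local",s["R"].T@(P[:2]-s["t"]))
# cover edge lower corner check: pixel (320,142)?
print("cover front edge local", (cast(c,[[130,150],[460,131]],.153)[:,:2]-s["t"])@s["R"])
E
```

```text
w [0.0173 0.0174 0.0175 0.0077 0.0114 0.0161 0.0197 0.0199 0.02   0.0202
 0.0203 0.0205 0.0207 0.0208]
[0.21474312 0.59442689] dir -102.11981158855593 x(-.15) 0.5622154266637084
tool delta to pt [-0.06600545  0.00241445  0.27197434]
local [ 0.02034413 -0.11100177]
cover front edge local [[-0.14638724  0.02499092]
 [ 0.15060164  0.02581557]]
```

Call:
{"api": "carry_out", "payload": {"plan": [{"fingers": -1, "dx": -1, "dy": 0.08, "dz": 0, "rx": 0, "ry": 0, "rz": 0}, {"fingers": -1, "dx": -1, "dy": 0, "dz": 0, "rx": 0, "ry": 0, "rz": 0}, {"fingers": -1, "dx": 0, "dy": 0, "dz": 0, "rx": 0, "ry": 0.75, "rz": 0}, {"fingers": -1, "dx": 0, "dy": 0, "dz": 0, "rx": 0, "ry": 0.75, "rz": 0}, {"fingers": -1, "dx": -0.25, "dy": 0, "dz": 0.93, "rx": 0, "ry": 0, "rz": 0}, {"fingers": -1, "dx": -0.25, "dy": 0, "dz": 0.93, "rx": 0, "ry": 0, "rz": 0}, {"fingers": -1, "dx": -0.25, "dy": 0, "dz": 0.93, "rx": 0, "ry": 0, "rz": 0}, {"fingers": -1, "dx": -0.25, "dy": 0, "dz": 0.93, "rx": 0, "ry": 0, "rz": 0}, {"fingers": -1, "dx": -0.25, "dy": 0, "dz": 0.93, "rx": 0, "ry": 0, "rz": 0}, {"fingers": -1, "dx": -0.25, "dy": 0, "dz": 0.93, "rx": 0, "ry": 0, "rz": 0}, {"fingers": -1, "dx": 0, "dy": 0, "dz": 0, "rx": 0, "ry": 0, "rz": 0}]}}

```text
time_s: 11.75
tool_pos: [0.5622, -0.1431, 0.1711]
tool_rot: [-179.8, -15.1, 78.3]
force: [0.1, -0.2, 0.0]
grip_width: 0.087
```

```bash
python3 - <<'E'
from h import *
o=sensors.get_obs();print(o["tool_pos"],o["tool_rot"],o["qpos"].round(1),o["force"])
c=cam("wrist");cv2.imwrite("pics/w3.png",c["color"][:,:,::-1])
E
```

```text
[ 0.56218524 -0.14305682  0.17106079] [-179.75604527  -15.06738846   78.33405407] [ 51.7  17.4 -36.6  95.2  -5.   72.2   6.2] [ 0.12496709 -0.22113786  0.03486085]
```

View pics/w3.png

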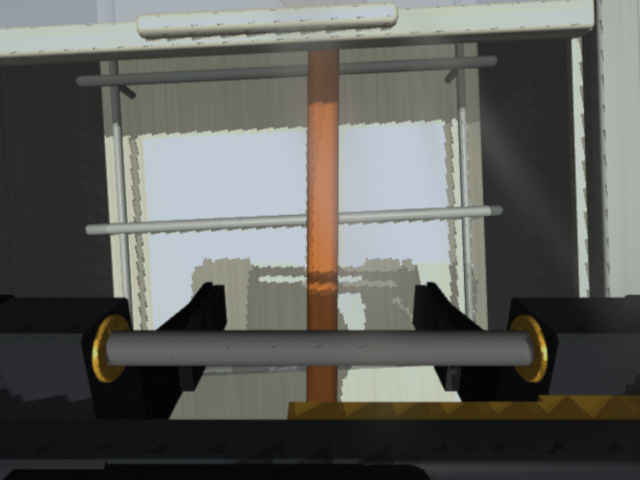

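The view shows the handle centred between the open fingers (column about 322), with clear space between the two bars (rows about 220 and 365). I'll go down and grip.

Call:
{"api": "carry_out", "payload": {"plan": [{"fingers": -1, "dx": -0.25, "dy": 0, "dz": 0.93, "rx": 0, "ry": 0, "rz": 0}, {"fingers": -1, "dx": -0.25, "dy": 0, "dz": 0.93, "rx": 0, "ry": 0, "rz": 0}, {"fingers": -1, "dx": -0.25, "dy": 0, "dz": 0.93, "rx": 0, "ry": 0, "rz": 0}, {"fingers": -1, "dx": -0.23, "dy": 0, "dz": 0.9, "rx": 0, "ry": 0, "rz": 0}, {"fingers": -1, "dx": 0, "dy": 0, "dz": 0, "rx": 0, "ry": 0, "rz": 0}]}}

```text
time_s: 12.42
tool_pos: [0.5632, -0.1441, 0.0581]
tool_rot: [-179.9, -15.0, 78.3]
force: [-0.1, 0.4, -0.3]
grip_width: 0.0867
```

Call:
{"api": "carry_out", "payload": {"plan": [{"fingers": 1, "dx": 0, "dy": 0, "dz": 0, "rx": 0, "ry": 0, "rz": 0}, {"fingers": 1, "dx": 0, "dy": 0, "dz": 0, "rx": 0, "ry": 0, "rz": 0}, {"fingers": 1, "dx": 0, "dy": 0, "dz": 0, "rx": 0, "ry": 0, "rz": 0}, {"fingers": 1, "dx": 0, "dy": 0, "dz": 0, "rx": 0, "ry": 0, "rz": 0}, {"fingers": 1, "dx": 0, "dy": 0, "dz": 0, "rx": 0, "ry": 0, "rz": 0}, {"fingers": 1, "dx": 0, "dy": 0, "dz": 0, "rx": 0, "ry": 0, "rz": 0}, {"fingers": 1, "dx": 0, "dy": 0, "dz": 0, "rx": 0, "ry": 0, "rz": 0}, {"fingers": 1, "dx": 0, "dy": 0, "dz": 0, "rx": 0, "ry": 0, "rz": 0}, {"fingers": 1, "dx": 0, "dy": 0, "dz": 0, "rx": 0, "ry": 0, "rz": 0}, {"fingers": 1, "dx": 0, "dy": 0, "dz": 0, "rx": 0, "ry": 0, "rz": 0}], "force": 55}}

```text
time_s: 13.68
tool_pos: [0.5636, -0.1447, 0.0582]
tool_rot: [-180.0, -15.0, 78.3]
force: [0.3, -0.8, -0.9]
grip_width: 0.0211
```

Gripped at 21 mm. Now I'll pitch the handle up by 15° about the blade end.

Call:
{"api": "carry_out", "payload": {"plan": [{"fingers": 1, "dx": 0.1, "dy": 0, "dz": -0.45, "rx": 0, "ry": -0.25, "rz": 0}, {"fingers": 1, "dx": 0.1, "dy": 0, "dz": -0.45, "rx": 0, "ry": -0.25, "rz": 0}, {"fingers": 1, "dx": 0.1, "dy": 0, "dz": -0.45, "rx": 0, "ry": -0.25, "rz": 0}, {"fingers": 1, "dx": 0.1, "dy": 0, "dz": -0.45, "rx": 0, "ry": -0.25, "rz": 0}, {"fingers": 1, "dx": 0.1, "dy": 0, "dz": -0.45, "rx": 0, "ry": -0.25, "rz": 0}, {"fingers": 1, "dx": 0.1, "dy": 0, "dz": -0.45, "rx": 0, "ry": -0.25, "rz": 0}, {"fingers": 1, "dx": 0, "dy": 0, "dz": 0, "rx": 0, "ry": 0, "rz": 0}, {"fingers": 1, "dx": 0, "dy": 0, "dz": 0, "rx": 0, "ry": 0, "rz": 0}]}}

```text
time_s: 14.68
tool_pos: [0.5641, -0.1399, 0.14]
tool_rot: [-179.9, -0.0, 78.2]
force: [-0.7, 0.2, -1.1]
grip_width: 0.0213
```

```bash
python3 - <<'E'
from h import *
o=sensors.get_obs();print(o["tool_pos"],o["tool_rot"],o["force"],o["wrist_torque"])
c=cam("wrist");cv2.imwrite("pics/w4.png",c["color"][:,:,::-1])
c=cam("scene");cv2.imwrite("pics/s4.png",cv2.resize(c["color"][80:330,200:460,::-1],None,fx=2.4,fy=2.4,interpolation=cv2.INTER_CUBIC))
E
```

```text
[ 0.56407505 -0.13990719  0.14001709] [-1.79929290e+02 -6.67180624e-03  7.82412357e+01] [-0.69248456  0.20583684 -1.05537702] [-0.27357613 -0.01823555  0.0368129 ]
```

View pics/w4.png

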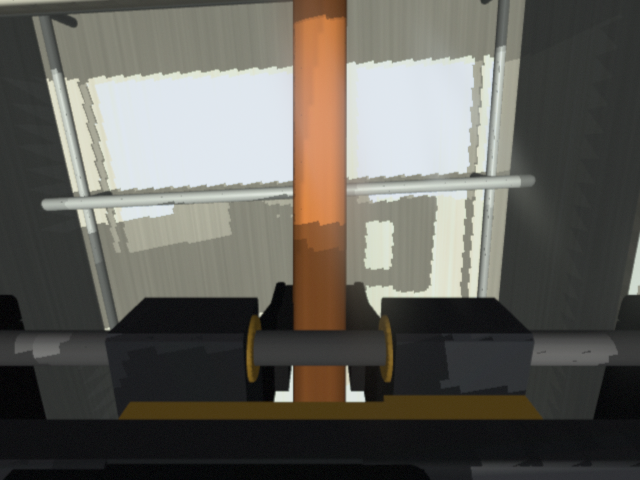

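View pics/s4.png

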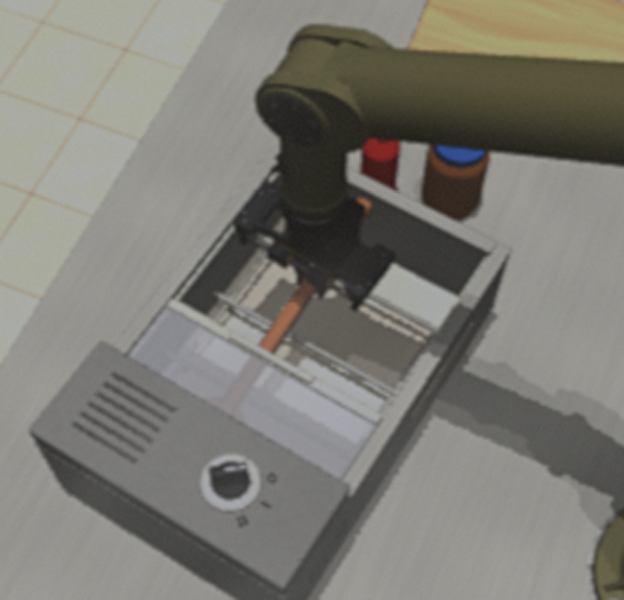

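The paddle is held rigidly at about 15°, and the wrist moment of 0.27 N·m matches its whole weight hanging from the grip. Next I'll pull along its axis, handle first over the end rim.

Call:
{"api": "carry_out", "payload": {"plan": [{"fingers": 1, "dx": -0.97, "dy": 0, "dz": -0.28, "rx": 0, "ry": 0, "rz": 0}, {"fingers": 1, "dx": -0.97, "dy": 0, "dz": -0.28, "rx": 0, "ry": 0, "rz": 0}, {"fingers": 1, "dx": -0.97, "dy": 0, "dz": -0.28, "rx": 0, "ry": 0, "rz": 0}, {"fingers": 1, "dx": 0, "dy": 0, "dz": 0, "rx": 0, "ry": 0, "rz": 0}]}}

```text
time_s: 15.28
tool_pos: [0.5458, -0.2292, 0.1658]
tool_rot: [-180.0, 0.1, 77.9]
force: [-0.1, -0.1, -1.8]
grip_width: 0.0214
```

```bash
python3 - <<'E'
from h import *
o=sensors.get_obs();print(o["tool_pos"],o["tool_rot"],o["force"],o["wrist_torque"])
c=cam("wrist");cv2.imwrite("pics/w5.png",c["color"][:,:,::-1])
c=cam("top");cv2.imwrite("pics/t5.png",c["color"][:,:,::-1])
E
```

```text
[ 0.54575267 -0.22923423  0.16576437] [-1.79994488e+02  7.80635605e-02  7.78901862e+01] [-0.09374863 -0.12049261 -1.77009976] [-0.20090789 -0.07917313  0.01674548]
```

View pics/w5.png

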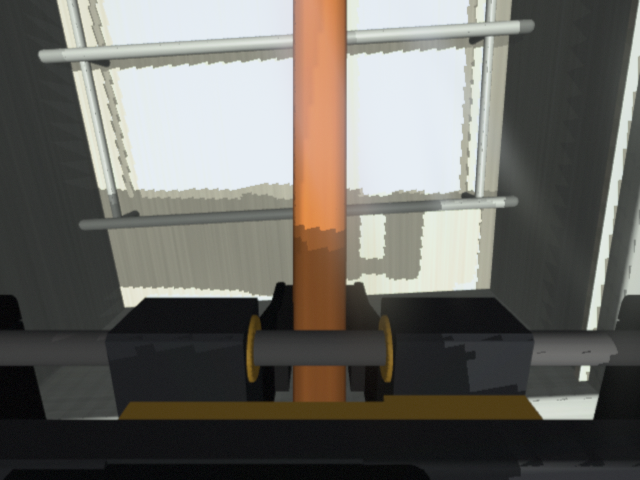

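View pics/t5.png

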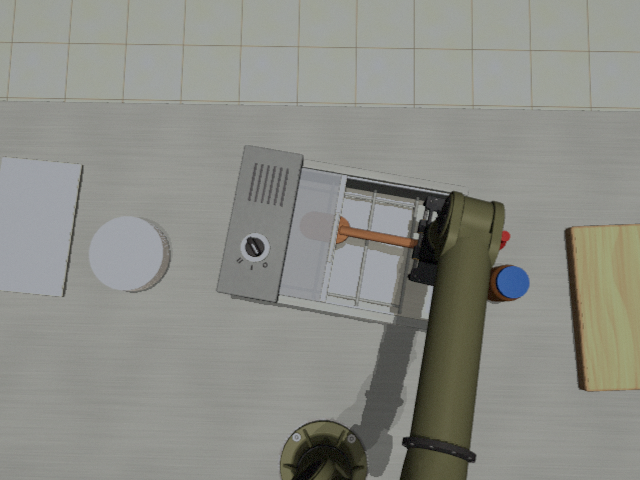

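The top view shows the blade neck emerging at (342,230), the bystanders in place and forces low. I'll keep pulling.

Call:
{"api": "carry_out", "payload": {"plan": [{"fingers": 1, "dx": -0.97, "dy": 0, "dz": -0.28, "rx": 0, "ry": 0, "rz": 0}, {"fingers": 1, "dx": -0.97, "dy": 0, "dz": -0.28, "rx": 0, "ry": 0, "rz": 0}, {"fingers": 1, "dx": -0.97, "dy": 0, "dz": -0.28, "rx": 0, "ry": 0, "rz": 0}, {"fingers": 1, "dx": -0.97, "dy": 0, "dz": -0.28, "rx": 0, "ry": 0, "rz": 0}, {"fingers": 1, "dx": -0.97, "dy": 0, "dz": -0.28, "rx": 0, "ry": 0, "rz": 0}, {"fingers": 1, "dx": 0, "dy": 0, "dz": 0, "rx": 0, "ry": 0, "rz": 0}]}}

```text
time_s: 16.12
tool_pos: [0.5167, -0.3693, 0.2077]
tool_rot: [-180.0, 0.0, 78.1]
force: [-0.2, 1.1, -2.4]
grip_width: 0.0216
```

```bash
python3 - <<'E'
from h import *
o=sensors.get_obs();print(o["tool_pos"],o["tool_rot"],o["force"],o["wrist_torque"])
c=cam("scene");cv2.imwrite("pics/s6.png",cv2.resize(c["color"][80:330,200:460,::-1],None,fx=2.4,fy=2.4,interpolation=cv2.INTER_CUBIC))
c=cam("top");cv2.imwrite("pics/t6.png",c["color"][:,:,::-1])
E
```

```text
[ 0.51668072 -0.36933339  0.20774519] [-1.79996449e+02  3.90460102e-02  7.80863601e+01] [-0.23855366  1.13385199 -2.36656654] [-0.2127635  -0.09163117 -0.00428498]
```

View pics/s6.png

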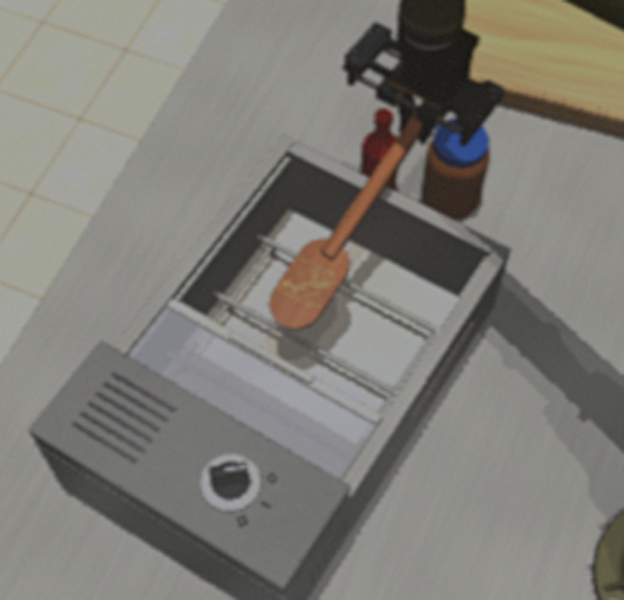

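View pics/t6.png

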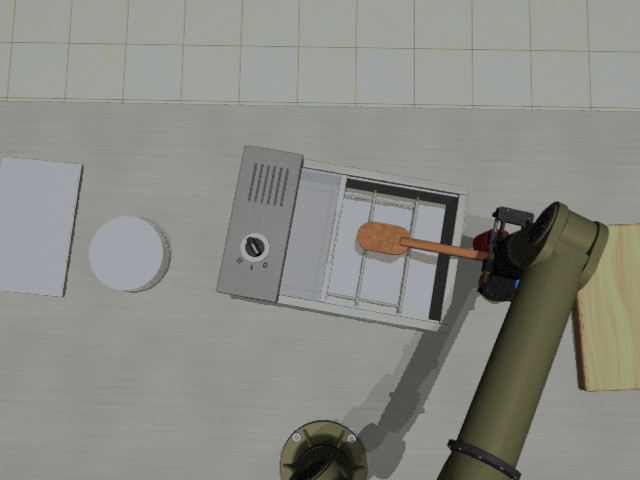

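The blade is fully clear of the cover edge (left tip at top pixel 358, cover strip at about 345) and still down in the well, with the handle out. Now I'll lift straight up.

Call:
{"api": "carry_out", "payload": {"plan": [{"fingers": 1, "dx": 0, "dy": 0, "dz": -0.5, "rx": 0, "ry": 0, "rz": 0}, {"fingers": 1, "dx": 0, "dy": 0, "dz": -0.8, "rx": 0, "ry": 0, "rz": 0}, {"fingers": 1, "dx": 0, "dy": 0, "dz": -0.8, "rx": 0, "ry": 0, "rz": 0}, {"fingers": 1, "dx": 0, "dy": 0, "dz": -0.8, "rx": 0, "ry": 0, "rz": 0}, {"fingers": 1, "dx": 0, "dy": 0, "dz": -0.8, "rx": 0, "ry": 0, "rz": 0}, {"fingers": 1, "dx": 0, "dy": 0, "dz": -0.8, "rx": 0, "ry": 0, "rz": 0}, {"fingers": 1, "dx": 0, "dy": 0, "dz": -0.5, "rx": 0, "ry": 0, "rz": 0}, {"fingers": 1, "dx": 0, "dy": 0, "dz": 0, "rx": 0, "ry": 0, "rz": 0}, {"fingers": 1, "dx": 0, "dy": 0, "dz": 0, "rx": 0, "ry": 0, "rz": 0}, {"fingers": 1, "dx": 0, "dy": 0, "dz": 0, "rx": 0, "ry": 0, "rz": 0}, {"fingers": 1, "dx": 0, "dy": 0, "dz": 0, "rx": 0, "ry": 0, "rz": 0}]}}

```text
time_s: 17.6
tool_pos: [0.5171, -0.3673, 0.3573]
tool_rot: [-179.9, -0.0, 78.3]
force: [0.0, -0.6, -1.2]
grip_width: 0.0213
```

```bash
python3 - <<'E'
from h import *
o=sensors.get_obs();print(o["time_s"],o["tool_pos"],o["tool_rot"],o["force"],o["wrist_torque"],o["grip_width"])
s=cam("scene");cv2.imwrite("pics/s7.png",s["color"][:,:,::-1])
c=cam("top");t=c["color"][:,:,::-1];cv2.imwrite("pics/t7.png",t);cv2.imwrite("pics/t7k.png",cv2.resize(t[220:280,225:285],None,fx=7,fy=7,interpolation=cv2.INTER_CUBIC))
w=cam("wrist");cv2.imwrite("pics/w7.png",w["color"][:,:,::-1])
# blade tip in both views -> triangulate
T=[]
for n,cc,box in (("scene",s,(100,300,240,420)),("top",c,(190,290,320,520))):
    hsv=cv2.cvtColor(cc["color"],cv2.COLOR_RGB2HSV);m=cv2.inRange(hsv,(3,100,60),(20,255,255));k=np.zeros_like(m);a,b,e,f=box;k[a:b,e:f]=m[a:b,e:f]
    cs,_=cv2.findContours(k,0,2);q=max(cs,key=cv2.contourArea);print(n,cv2.boundingRect(q),cv2.contourArea(q))
    p=q[:,0,:].astype(float);T.append(p[np.argmin(p[:,0])] if n=="top" else p[np.argmax(p[:,1])]);print(T[-1])
P=[cc["mtx"]@cc["extrinsics"][:3] for cc in (s,c)]
X=cv2.triangulatePoints(P[0],P[1],T[0][:,None],T[1][:,None]);print("blade tip",(X[:3]/X[3]).ravel())
E
```

```text
17.6 [ 0.51711119 -0.36726331  0.35726021] [-1.79933773e+02 -2.64923977e-02  7.82607590e+01] [ 0.00748768 -0.60945925 -1.16477678] [-0.19593542 -0.07313837  0.04052177] 0.02125347841959517
scene (310, 100, 110, 91) 1413.5
[320. 190.]
top (363, 211, 151, 43) 2530.0
[363. 224.]
blade tip [ 0.57253135 -0.06932046  0.28934545]
```

View pics/s7.png

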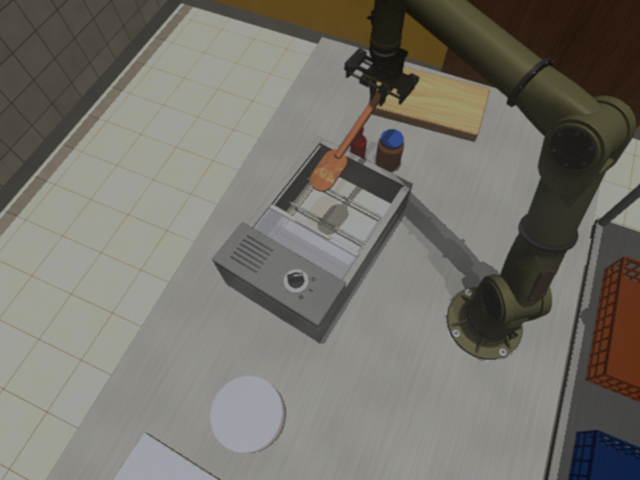

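View pics/t7k.png

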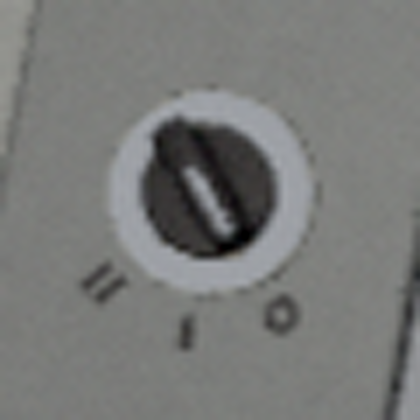

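View pics/t7.png

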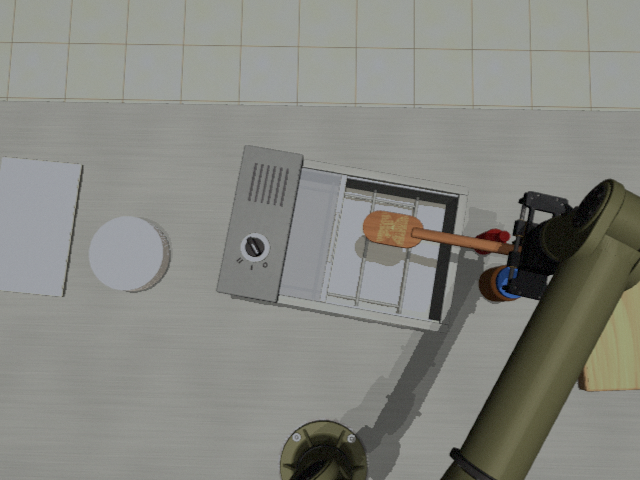

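The blade tip triangulates to z = 0.289, the handle end is higher still, and the pointer is at the round mark. The bystanders are in place and the arm is still, so I'll hand in.

```bash
python3 - <<'E'
from cell import sensors,ticket
print(abs(sensors.get_obs()["joint_velocities"]).max()); print(ticket.sign_off())
E
```

```text
0.20257430371370044
the job is handed in; nothing more can be done
None
```

I turned the steriliser off, took the paddle out at a slant and handed the job in at about 17.7 s. The gripper is still holding the paddle up in the air. Sign-off reports no verdict, so the result rests on the checks below.

- **Selector:** I gripped the knob's bar and turned it 40° counterclockwise, from drying to off. In the last close-up the pointer lines up with the round mark, at about 31° in the image for both.
- **Removal:** I gripped the handle between two rack bars and tilted it up 15° about the blade end. Then I pulled it along its length over the end rim and lifted it straight up. Before the final lift I worked out the handle end at about 0.26 m and the blade end at about 0.14 m, so the slant condition should have held; I did not measure those heights directly. No contact force showed during the pull or lift: the wrist read under 3 N at every check.
- **Final pose:** The blade tip, the lowest point, measured 0.289 m from two camera views, against 0.294 m predicted and 0.215 m required. The grip width was steady at 21 mm and the arm was still.
- **Bystanders:** The jar, sauce bottle and plates look unmoved in the last top picture, though I did not measure this and the gripper partly hides the jar and the bottle.

No check failed or seriously disagreed. Camera estimates differed by 2–3 mm at the knob, and by about 5 mm at the cover edge compared with its stated position. My colour detection found only a small patch of the sauce bottle, so its position was rough.

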